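# Seat both end strips of a gel cassette in the bench press

### The arm

A 6-joint arm with a two-finger parallel gripper is mounted at the origin on a cart in front of the work surface, level with it; the furniture and walls round the work are solid. World frame = base frame: x ahead of the robot, y to its left, z up, the work surface at z = 0. Lengths are in m, angles in rad, forces in N, time in s.
With the tool pointing down it reaches from about 0.3 to 0.825 m from the base axis. Payload 5.4 kg.
Tool frame: the origin (TCP) lies midway between the tips of the shut fingers; the grasp point (between the pads) lies ctrl.pinch_z behind it (ctrl.pinch_z is the distance from the TCP to the grasp point, in m); z points along the fingers, y is the line along which they close (so a half turn about z gives the same grasp; the last joint's range is limited). The gripper opens to 92 mm and grips with 3 to 60 N. Pads are 20 mm wide; open, the fingers measure 128 mm over their backs; the gripper's body (75 mm by 189 mm) begins 69 mm behind the grasp point.
Start: joints at [1.078, 0.158, 1.597, -0, 1.386, -0.21], TCP at [0.16, 0.552, 0.215] pointing down, gripper open.
Joint ranges: [-2.91, 2.91], [-0.94, 2.29], [0.18, 2.7], [-1.29, 4.43], [0.17, 2.64], [-3, 3]. Speed limits (rad/s): [2.57, 2.57, 3.14, 3.14, 3.14, 3.14].

### API

Orientations are given as a 3x3 rotation matrix whose columns are the frame's x, y, z axes.
In Python, from rig import ctrl, hand, kinematics, cams, job, models gives the robot as it stands. Calls block until the motion is done:
- ctrl.movep(position, orientation): joint-space move of the TCP to a pose.
- ctrl.move_linear(position, attitude=None, rate=0.15, contact_N=None): straight line of the TCP; attitude=None keeps the orientation; rate is the mean speed in m/s. With contact_N (N) it stops when the force on the tool has changed by that much, and returns True; else False.
- ctrl.goto_joints(angles): joint-space move.
- hand.set_gripper(opening, grip_force=None): opening from 0.0 (shut) to 1.0 (fully open); grip_force is the grip in N (None keeps the last); returns when the fingers have stopped.
- ctrl.hold(seconds).
- kinematics.solve_ik(position, orientation): joint angles nearest the present ones, or None.
- ctrl.get_state(): the state.
- cams.read_camera(name): name is "scene" or "top"; returns (picture, depth): 400x640x3 uint8, red, green, blue; 400x640 float32, m along the optical axis (not along the pixel's ray), 0 where there is no reading.
- cams.camera_params(name): a dict with "fov_y" (degrees; the focal length in pixels is half the picture's height over the tangent of half this angle, whatever the lens; pixels are square), "cx", "cy" (the principal point, pixels), "dist_coeffs" ([k1, k2, p1, p2, k3] as OpenCV has them; the pictures are not rectified), "pose" (4x4, takes a point from camera to world coordinates). Camera axes: x right, y up, looking along -z (the intrinsics and any distortion apply to the point x, -y, -z); pixel columns grow to the right and rows downward; lengths in m; the calibration is good to about 2 mm. A picture is of the moment at which its call begins. camera_params takes no time and is no camera call.
A pose or a line that the arm cannot do raises ctrl.Unreachable and nothing moves.
- job.close_job(): hands the job in; it is judged then, once.
Trained networks look in the newest picture that a camera, given by its name, has taken for a name from the list of things; names that differ only in an ending like _2 or _b are one class to them, and where a whole thing is asked for, a point or a joint stands for the part that bears it (a point fixed in the world has none). Each returns a list of dicts, best first, with "conf" (0 to 1); they miss things now and then, are a little off and sometimes report something else, mostly with a low value. They report only what shows in the picture. A call takes as long as a camera call. They do not tell look-alikes from the thing itself.
- models.boxes_of(name, camera): "at" ([x, y, z] in m, in world coordinates, good to about 4 mm: the middle of the surface that is visible of it).
- models.pinpoint(name, camera): "at" ([x, y, z] in m, in world coordinates, good to about 4 mm: a listed point, or the origin of a listed thing).
The state is a dict: "t": time; "q": joint angles; "joint_velocities": joint speeds; "effort": joint torques, N m; "tcp_pos": TCP position; "ee_rot": TCP orientation; "force": force on the tool from outside, world axes, zero at the start; "ft_torque": the same for the moment, N m; "grip_width": opening from 0.0 (shut) to 1.0 (fully open); "finger_force": force on a finger pad.
Only numpy, scipy, OpenCV 4.12 (cv2) and the standard library are available. Lean on these libraries where they do the work, as an engineer would, in place of code of your own. Each camera call takes 0.05 s, during which the arm holds its last target. There are 200 camera calls.

### The job

Slide the blue gel cassette straight up out of its rack slot and push one end of it into the guide of the small bench press until the coloured strip on that end is fully seated against the stop. Then turn the cassette end for end, taking it by its other half, and seat the strip on the other end against the stop in the same way. Leave the cassette standing there in the press with both strips fully home; do not let it fall over, and leave the finished grey cassette in the rack.

Things in the scene. Friction and masses are not known exactly. Their poses are not given: they have to be found in the camera images.
- cassette_center (a point): Centre of the blue-framed gel cassette with a clear ribbed pane: a loose upright plate 116 mm long (x axis), 20 thick (y), 70 high (z, up), 0.16 kg. It stands by itself on its long edge; this point is 35 mm above its underside. Starts in one of the two rack slots, underside on the rack floor. Grip it across the thickness from above
- end_a (a point): Middle of the cassette's -x end face (58 mm from the centre), which carries the orange strip; its axes are the cassette's
- end_b (a point): Middle of the cassette's +x end face (58 mm from the centre), which carries the green strip; its axes are the cassette's
- strip_a (a joint): How far the orange strip (12 mm wide, 50 mm high) is pressed into the -x end, m: near 0 it stands 8 mm proud of the end face, 0.006 is fully home, standing 2 mm proud. It slides stiffly (about 3 N) and stays where it is left
- strip_b (a joint): The same for the green strip in the +x end
- press_stop (a point): Centre of the black stop face of the bench press, 35 mm above the bench; the press is fixed. Its x axis is the level direction in which a cassette is pushed; the cassette slides in along y = 0, standing on the bench itself, between two aluminium walls 72 mm high and 24 mm apart. No finger fits between wall and cassette. Feet spread to 49 mm either side
- press_mouth (a point): Middle of the open mouth of the press's guide, 65 mm before the stop, same axes and height; the guide's last 18 mm flare out to 38 mm here. With the strip fully home the cassette's end face is 2 mm from the stop and 53 mm of its length stands out of the mouth. The bench for 150 mm before the mouth is clear
- rack_floor (a point): Centre of the floor of the white slotted rack, 6 mm above the bench, fixed; base 110 mm (x) by 170 mm (y). Its two slots run along its x axis at y = -37.5 and +37.5 mm, each between four white tabs that rise 29 mm above the floor, at x = -28 and +28 mm, leaving about 1.8 mm either side of a cassette
- spare_center (a point): Centre, half-way up, of the finished grey cassette with a white pane and no coloured strips, same size, loose, in the other slot of the rack
Mind the look-alikes: they are no part of the job. Leave any yellow look-alike of the part that bears cassette_center alone.

How it is judged:
By the outcome, as a careful person would: the job done as asked, in the order asked, and still so for the second after the job is handed in, with the robot touching nothing.
It also fails if it takes over 67 s, if anything falls off the work surface, if the arm or the gripper's body presses on something with over 40 N, if the wrist force passes 120 N, or if a joint passes its speed limit or range.

## Working session

There is one attempt and no reset: what is moved stays moved. The work goes in short steps, each a Python script; the robot and the scene stay as the last script left them, time stands still between calls to the robot, and variables do not carry over. Pictures are saved under pics/ and viewed, at most 10 in all, crops included, and the job is handed in when it is done.

```bash
ls; mkdir -p pics
cat > h.py <<'E'
import numpy as np, cv2
from rig import ctrl, hand, kinematics, cams, job, models
def K(c):
    p=cams.camera_params(c); f=200/np.tan(np.radians(p["fov_y"])/2)
    return np.array([[f,0,p["cx"]],[0,f,p["cy"]],[0,0,1]]),np.array(p["dist_coeffs"],float),np.array(p["pose"])
def world(c,uv,d):
    """pixels (n,2), depth (n) -> world"""
    k,D,T=K(c); n=cv2.undistortPoints(np.asarray(uv,float).reshape(-1,1,2),k,D).reshape(-1,2)
    d=np.asarray(d,float).reshape(-1)
    P=np.c_[n[:,0]*d,-n[:,1]*d,-d]
    return P@T[:3,:3].T+T[:3,3]
def cloud(c):
    im,de=cams.read_camera(c); v,u=np.mgrid[:400,:640]
    return im,de,world(c,np.c_[u.ravel(),v.ravel()],de.ravel()).reshape(400,640,3)
def save(n,im): cv2.imwrite("pics/"+n,im[:,:,::-1])
def R(yaw):
    """tool down, closing axis y at yaw+90deg from world x i.e. tool x along yaw"""
    c,s=np.cos(yaw),np.sin(yaw); return np.array([[c,s,0],[s,-c,0],[0,0,-1.]])
E
python3 - <<'E'
from h import *
print(ctrl.pinch_z,ctrl.get_state()["ee_rot"],cams.camera_params("top")["pose"],cams.camera_params("scene")["pose"])
for c in("scene","top"):
    im,de=cams.read_camera(c); save(c+"0.png",im)
    for n in("cassette_center","end_a","end_b","press_stop","press_mouth","rack_floor","spare_center"):
        print(c,n,[(np.round(r["at"],3).tolist(),round(r["conf"],2)) for r in models.pinpoint(n,c)[:3]])
E
```

```text
pics
0.0187 [[-9.60272465e-01  2.79062780e-01 -8.70410512e-04]
 [ 2.79063872e-01  9.60271181e-01 -1.61677144e-03]
 [ 3.84649398e-04 -1.79544123e-03 -9.99998314e-01]] [[-0.02003396  0.98953034 -0.14292776  0.35265317]
 [-0.99972709 -0.02154488 -0.00903125 -0.01123513]
 [-0.01201606  0.14270783  0.98969192  0.91778329]
 [ 0.          0.          0.          1.        ]] [[-0.07588086 -0.5299843   0.84460567  1.19416721]
 [ 0.99700469 -0.02762051  0.07224097  0.05158908]
 [-0.01495814  0.84755752  0.5304927   0.52421401]
 [ 0.          0.          0.          1.        ]]
scene cassette_center [([0.5, 0.117, 0.041], 0.84), ([0.571, -0.045, 0.036], 0.73), ([0.297, -0.219, 0.035], 0.73)]
scene end_a [([0.527, -0.082, 0.031], 0.88), ([0.617, -0.01, 0.034], 0.83), ([0.238, -0.193, 0.037], 0.82)]
scene end_b [([0.527, -0.082, 0.031], 0.88), ([0.617, -0.01, 0.034], 0.83), ([0.238, -0.193, 0.037], 0.82)]
scene press_stop [([0.553, 0.119, 0.043], 0.67), ([0.656, -0.186, 0.034], 0.59)]
scene press_mouth [([0.592, -0.183, 0.034], 0.73)]
scene rack_floor [([0.491, 0.149, 0.001], 0.73), ([0.66, -0.184, 0.032], 0.63)]
scene spare_center [([0.486, 0.192, 0.042], 0.63)]
top cassette_center [([0.3, -0.21, 0.035], 0.9), ([0.354, -0.055, 0.035], 0.67), ([0.571, -0.042, 0.032], 0.62)]
top end_a [([0.526, -0.08, 0.036], 0.88), ([0.388, -0.009, 0.036], 0.87), ([0.617, -0.009, 0.033], 0.84)]
top end_b [([0.526, -0.08, 0.036], 0.88), ([0.388, -0.009, 0.036], 0.87), ([0.617, -0.009, 0.033], 0.84)]
top press_stop [([0.659, -0.183, 0.033], 0.62)]
top press_mouth [([0.59, -0.184, 0.033], 0.91), ([0.44, 0.108, 0.04], 0.3)]
top rack_floor [([0.492, 0.152, 0.006], 0.93)]
top spare_center [([0.494, 0.19, 0.04], 0.74)]
```

View pics/scene0.png

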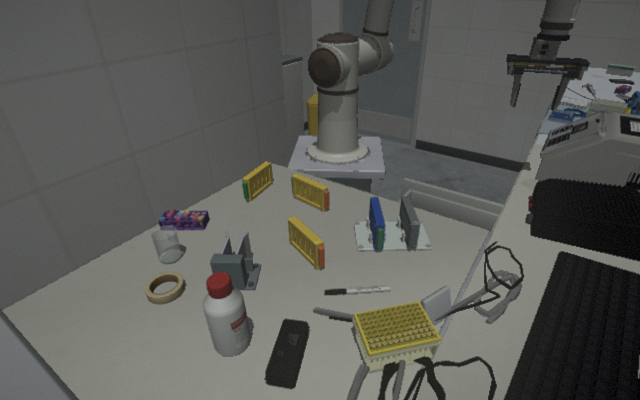

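View pics/top0.png

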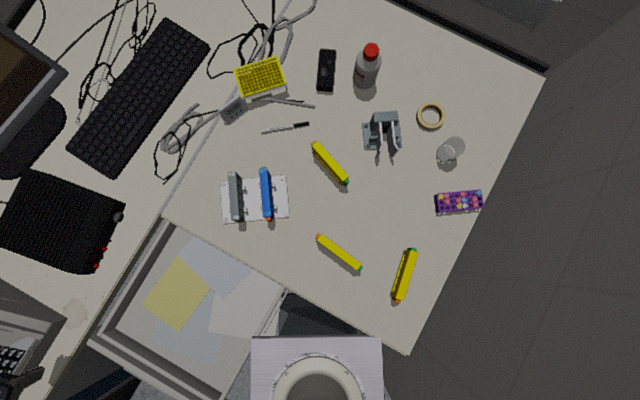

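The scene picture shows the blue cassette in the rack's right slot at (377,223), with its green end towards the camera. The grey one is at (409,221), three yellow look-alikes are at (258,181), (310,191) and (306,243), and the press is at (235,268). The top picture shows blue at (266,195), grey at (235,196) and the press at (384,130), its mouth facing the robot. Next I measure the press and the cassette.

Run:
```python
from h import *
vis=[]
for c in("top","scene"):
    im,de,P=cloud(c); hsv=cv2.cvtColor(im,cv2.COLOR_RGB2HSV)
    ok=de>0
    for nm,lo,hi in(("blue",100,125),):
        m=ok&(hsv[...,0]>lo)&(hsv[...,0]<hi)&(hsv[...,1]>130)&(np.hypot(P[...,0]-.5,P[...,1]-.117)<.1)
        p=P[m]; print(c,nm,m.sum(),"z pct",np.percentile(p[:,2],[5,50,95]).round(3))
        t=p[p[:,2]>.066]; r=cv2.minAreaRect((t[:,:2]*1000).astype(np.float32)); print(r, t.mean(0).round(4), np.percentile(t[:,2],[10,50,90]).round(4))
    for nm,lo,hi in(("orange",3,18),("green",40,85)):
        m=ok&(hsv[...,0]>lo)&(hsv[...,0]<hi)&(hsv[...,1]>110)&(np.hypot(P[...,0]-.5,P[...,1]-.117)<.1)
        if m.sum(): print(c,nm,m.sum(),P[m].mean(0).round(4))
    b=ok&(P[...,2]<.003)&(P[...,2]>-.02)&(np.hypot(P[...,0]-.5,P[...,1]+.18)<.07); print("bench z",np.median(P[b][:,2]) if b.any() else None)
    m=ok&(np.abs(P[...,0]-.63)<.12)&(np.abs(P[...,1]+.184)<.1)&(P[...,2]>.004)
    p=P[m]; H=np.zeros((560,560,3),np.uint8)  # 2.33px/mm => 2.5
    o=np.argsort(p[:,2]); p=p[o]; col=cv2.applyColorMap((np.clip(p[:,2]/.09,0,1)*255).astype(np.uint8)[:,None],cv2.COLORMAP_JET)[:,0]
    for q,k in zip(p,col):
        cv2.circle(H,(int(280-(q[1]+.184)*2500),int(280-(q[0]-.63)*2500)),3,tuple(int(a) for a in k),-1)
    vis.append(cv2.resize(H,(400,400)))
    t=p[(p[:,2]>.066)&(p[:,2]<.078)]; print("wall top pts",len(t)); np.save(c+"w.npy",p)
cv2.imwrite("pics/press.png",np.hstack(vis))
```

```text
top blue 474 z pct [0.019 0.076 0.078]
((495.3241271972656, 112.0028076171875), (114.6891860961914, 19.677825927734375), 4.734825134277344) [0.4944 0.1114 0.0756] [0.0735 0.0758 0.0778]
top orange 23 [0.433  0.1058 0.0602]
top green 5 [0.5585 0.1179 0.0658]
bench z -0.00039412587713638647
wall top pts 476
scene blue 252 z pct [0.067 0.075 0.076]
((501.2979431152344, 111.17057800292969), (113.27963256835938, 17.9553165435791), 4.6718268394470215) [0.5082 0.1114 0.0748] [0.0735 0.0751 0.0761]
scene green 28 [0.5618 0.1164 0.0517]
bench z -0.0005513622867336365
wall top pts 541
```

View pics/press.png

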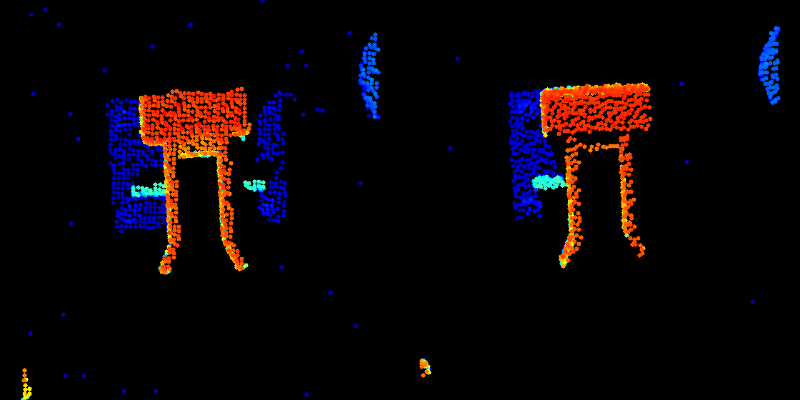

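The height map (top camera left, scene camera right) shows the stop edge at row 155, the mouth flare tips at about row 268, and walls at columns 170 and 225, yawed about 4°. I'll fit it exactly and grasp the cassette now.

```bash
python3 - <<'E'
from h import *
for c in("top","scene"):
    p=np.load(c+"w.npy"); p=p[(p[:,2]>.067)&(p[:,2]<.078)]
    w=p[(p[:,0]>.612)&(p[:,0]<.650)&(np.abs(p[:,1]+.184)<.03)]
    L=w[w[:,1]>-.184];Rr=w[w[:,1]<=-.184]
    fl,fr=np.polyfit(L[:,0]-.62,L[:,1],1),np.polyfit(Rr[:,0]-.62,Rr[:,1],1)
    print(c,len(L),len(Rr),fl,fr,(fl+fr)/2,"inner",np.percentile(L[:,1]-fl[0]*(L[:,0]-.62),[5,95]),np.percentile(Rr[:,1]-fr[0]*(Rr[:,0]-.62),[5,95]))
    s=p[np.abs(p[:,1]+.183)<.007]; s=s[s[:,0]>.64]; print("stop x",np.percentile(s[:,0],[0,3,10,97]))
    b=p[p[:,0]>.665]; print("block",cv2.minAreaRect((b[:,:2]*1000).astype(np.float32)))
    mth=p[p[:,0]<.62]; print("mouth x",np.percentile(mth[:,0],[0,2]))
E
python3 - <<'E'
from h import *
y=np.radians(4.7); u=np.array([np.cos(y),np.sin(y)]); C=np.array([.498,.1117]); g=C-32e-3*u
st=ctrl.get_state(); print(st["t"],st["q"].round(2) if hasattr(st["q"],'round') else st["q"])
for yy in(y,y+np.pi):
  for pos in([*g,.2],[*g,.042]):
    print(kinematics.solve_ik(pos,R(yy)))
  for px,py in((.57,-.185),(.45,-.19),(.47,-.19)): print("press",[kinematics.solve_ik([px,py,.04],R(a)) for a in(y,y+np.pi)])
E
```

```text
top 41 43 [ 0.07054193 -0.16927402] [ 0.05703825 -0.1987844 ] [ 0.06379009 -0.18402921] inner [-0.1719872  -0.16645052] [-0.20189742 -0.19603369]
stop x [0.65559277 0.65606485 0.65906717 0.68953855]
block ((678.36865234375, -181.3931427001953), (25.799209594726562, 59.89091110229492), 2.3999223709106445)
mouth x [0.52911178 0.55138971]
scene 42 43 [ 0.04838108 -0.16957126] [ 0.0536465  -0.19966192] [ 0.05101379 -0.18461659] inner [-0.17252286 -0.16740492] [-0.20271968 -0.19753288]
stop x [0.65782498 0.6596894  0.66956998 0.6928557 ]
block ((679.5765991210938, -181.9491424560547), (28.471466064453125, 59.966041564941406), 1.2466435432434082)
mouth x [0.53165797 0.534189  ]
0.9 [ 1.08  0.16  1.6  -0.    1.39 -0.21]
[-2.32834177e-02 -8.45932311e-02  1.87617951e+00 -4.44089210e-16
  1.35000638e+00  1.46548243e+00]
[-2.32834177e-02  1.28055976e-01  2.00347979e+00 -4.44089210e-16
  1.01005689e+00  1.46548243e+00]
press [array([-5.15271284e-01,  4.10103507e-01,  1.65815553e+00, -4.44089210e-16,
        1.07333361e+00,  9.73494568e-01]), array([-5.15271284e-01,  4.10103507e-01,  1.65815553e+
[... 776 characters left out ...]
1,  4.10103507e-01,  1.65815553e+00, -4.44089210e-16,
        1.07333361e+00,  9.73494568e-01]), array([-5.15271284e-01,  4.10103507e-01,  1.65815553e+00, -4.44089210e-16,
        1.07333361e+00, -2.16809809e+00])]
press [array([-6.47511560e-01,  1.55472978e-01,  1.97728489e+00, -4.44089210e-16,
        1.00883479e+00,  8.41254292e-01]), array([-6.47511560e-01,  1.55472978e-01,  1.97728489e+00, -4.44089210e-16,
        1.00883479e+00, -2.30033836e+00])]
press [array([-6.22943475e-01,  1.99621336e-01,  1.92588934e+00, -4.44089210e-16,
        1.01608197e+00,  8.65822377e-01]), array([-6.22943475e-01,  1.99621336e-01,  1.92588934e+00, -4.44089210e-16,
        1.01608197e+00, -2.27577028e+00])]
```

```bash
cat >> h.py <<'E'
YP=np.radians(2.8); UP=np.array([np.cos(YP),np.sin(YP)]); VP=np.array([-UP[1],UP[0]])
STOP=np.array([.62,-.1843])+UP*.0365
def pp(s,z,v=0): return [*(STOP+UP*s+VP*v),z]   # point s m along press axis from stop
def st(msg=""):
    s=ctrl.get_state(); print(msg,"t",round(s["t"],2),"tcp",np.round(s["tcp_pos"],4),"F",np.round(s["force"],1),"M",np.round(s["ft_torque"],2),"grip",round(float(s["grip_width"]),3),"ff",np.round(s["finger_force"],1)); return s
E
python3 - <<'E'
from h import *
y=np.radians(4.7); u=np.array([np.cos(y),np.sin(y)]); C=np.array([.498,.1117]); g=C-32e-3*u
hand.set_gripper(.55)
ctrl.movep([*g,.15],R(y)); st("above")
print(ctrl.move_linear([*g,.041],rate=.12,contact_N=8)); st("down")
hand.set_gripper(0,45); st("grip")
ctrl.move_linear([*g,.135],rate=.1); st("up")
ctrl.movep(pp(-.185,.15),R(YP)); st("at press")
im,_=cams.read_camera("scene"); a=im.copy(); im2,_=cams.read_camera("top"); save("lift.png",np.hstack([a[130:330,130:450],im2[60:260,230:550]]))
E
```

```text
above t 3.61 tcp [0.4661 0.1096 0.1501] F [-0.4 -0.8 -0.4] M [-0.    0.19  0.01] grip 0.554 ff 0.0
False
down t 4.67 tcp [0.4669 0.1091 0.0418] F [-0.2  0.2 -0.5] M [0.02 0.18 0.  ] grip 0.55 ff 0.0
grip t 5.23 tcp [0.4662 0.1091 0.0412] F [-0.9  0.8  1.6] M [0.03 0.13 0.03] grip 0.216 ff 45.0
up t 6.33 tcp [0.4654 0.1091 0.1342] F [ 0.  -0.8 -1.2] M [-0.08  0.2   0.05] grip 0.218 ff 45.0
at press t 7.47 tcp [ 0.4717 -0.1904  0.1496] F [ 0.2  0.5 -1.7] M [0.03 0.16 0.01] grip 0.216 ff 45.0
```

View pics/lift.png

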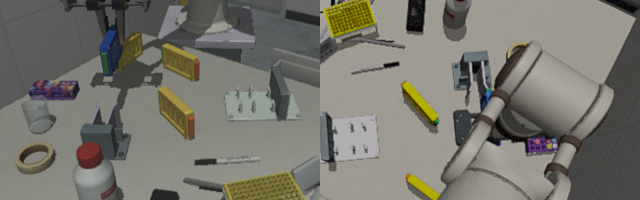

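The left half shows the blue cassette held level with its green end towards the press at (105,110). The grey cassette is still in the rack at (280,95). Next I check its lateral pose in the hand, lower and push.

```bash
cat >> h.py <<'E'
def incas(c="scene"):
    """blue cassette: extremes along press axis (from stop), lateral, z"""
    im,de,P=cloud(c); hsv=cv2.cvtColor(im,cv2.COLOR_RGB2HSV)
    d=P[...,:2]-STOP; s=d@UP; v=d@VP
    m=(de>0)&(np.abs(v)<.05)&(s>-.3)&(s<.05)&(P[...,2]>0)
    o={}
    for nm,lo,hi,sat in(("blue",100,125,130),("orange",3,18,110),("green",40,85,90)):
        k=m&(hsv[...,0]>=lo)&(hsv[...,0]<=hi)&(hsv[...,1]>sat)
        if k.sum()>3:
            q=np.c_[s[k],v[k],P[...,2][k]]; print(c,nm,k.sum(),"s,v,z p3/50/97",np.percentile(q,[3,50,97],axis=0).round(4).tolist()); o[nm]=q
    return im,o
E
python3 - <<'E'
from h import *
im,o=incas(); q=o["blue"]
for a in(-.12,-.14,-.16):
    k=q[np.abs(q[:,0]-a)<.012]
    if len(k): print(a,np.percentile(k,[2,98],axis=0).round(4).tolist())
print(ctrl.move_linear(pp(-.185,.033),rate=.1,contact_N=5)); s=st("down")
z=max(s["tcp_pos"][2],.0345)
print("lower z",z)
print(ctrl.move_linear(pp(-.150,z),rate=.06,contact_N=12)); st("entering")
E
```

```text
scene blue 374 s,v,z p3/50/97 [[-0.1975, -0.0081, 0.1239], [-0.1286, 0.0061, 0.183], [-0.0941, 0.0105, 0.1852]]
scene green 141 s,v,z p3/50/97 [[-0.2948, -0.033, 0.0194], [-0.0881, 0.0014, 0.1524], [-0.0862, 0.0107, 0.3011]]
-0.12 [[-0.1295, -0.0084, 0.1244], [-0.11, 0.0107, 0.1852]]
-0.14 [[-0.1502, -0.0082, 0.1247], [-0.1283, 0.0104, 0.1851]]
-0.16 [[-0.1713, -0.0081, 0.124], [-0.1491, 0.0105, 0.1853]]
True
down t 8.7 tcp [ 0.4705 -0.1909  0.0351] F [-1.1  0.8  5.3] M [ 0.13  0.17 -0.01] grip 0.215 ff 45.0
lower z 0.035091153766579036
False
entering t 9.47 tcp [ 0.5072 -0.1899  0.0352] F [-0.   0.3  1. ] M [-0.04 -0.26 -0.05] grip 0.213 ff 45.0
```

Run:
```python
from h import *
f=lambda:(np.array(ctrl.get_state()["tcp_pos"])[:2]-STOP)@UP
print(ctrl.move_linear(pp(-.112,.0352),rate=.06,contact_N=15),f()); st("in")
print(ctrl.move_linear(pp(-.080,.0352),rate=.02,contact_N=28),f()); st("push")
incas()
```

```text
False -0.1115545570444139
in t 10.26 tcp [ 0.545  -0.188   0.0352] F [1.6 0.3 0.9] M [ 0.01 -0.29  0.01] grip 0.214 ff 45.0
True -0.08968327178981438
push t 11.49 tcp [ 0.5669 -0.187   0.0352] F [-2.5 -0.   5.1] M [-0.08  0.17 -0.01] grip 0.217 ff 45.0
scene blue 282 s,v,z p3/50/97 [[-0.102, -0.0106, 0.0678], [-0.0443, -0.0018, 0.0695], [-0.0011, 0.0077, 0.0711]]
```

Run:
```python
from h import *
f=lambda:(np.array(ctrl.get_state()["tcp_pos"])[:2]-STOP)@UP
print(ctrl.move_linear(pp(-.080,.0352),rate=.02,contact_N=35),f()); st("push2")
ctrl.move_linear(pp(-.195,.0362),rate=.1); st("out")
ctrl.move_linear(pp(-.195,.115),rate=.12); st("up")
im,o=incas(); save("green.png",cv2.resize(im[120:280,140:340],(800,640))[:600])
q=o["blue"]; g=o["green"]; g=g[(g[:,2]>.1)&(g[:,0]>-.15)]
b=q[(q[:,2]<.15)]; print("blue end s",np.percentile(q[:,0],[90,97,99.5]),"green s",np.percentile(g[:,0],[10,50,90]))
```

```text
True -0.08921504523436107
push2 t 11.98 tcp [ 0.5674 -0.187   0.0349] F [-3.1 -0.3  4. ] M [-0.12  0.23 -0.01] grip 0.213 ff 45.0
out t 13.19 tcp [ 0.4619 -0.192   0.0361] F [ 0.1 -0.  -1.8] M [-0.04  0.16 -0.02] grip 0.216 ff 45.0
up t 14.0 tcp [ 0.4612 -0.1917  0.1142] F [ 0.3 -0.1 -2.1] M [-0.02  0.21  0.04] grip 0.215 ff 45.0
scene blue 363 s,v,z p3/50/97 [[-0.2089, -0.0088, 0.0862], [-0.1344, 0.003, 0.1477], [-0.105, 0.0092, 0.15]]
scene green 104 s,v,z p3/50/97 [[-0.1466, -0.0053, 0.0921], [-0.1046, 0.0, 0.1174], [-0.1024, 0.0055, 0.2817]]
blue end s [-0.10588969 -0.10499417 -0.10371599] green s [-0.10611226 -0.10446326 -0.10285241]
```

View pics/green.png

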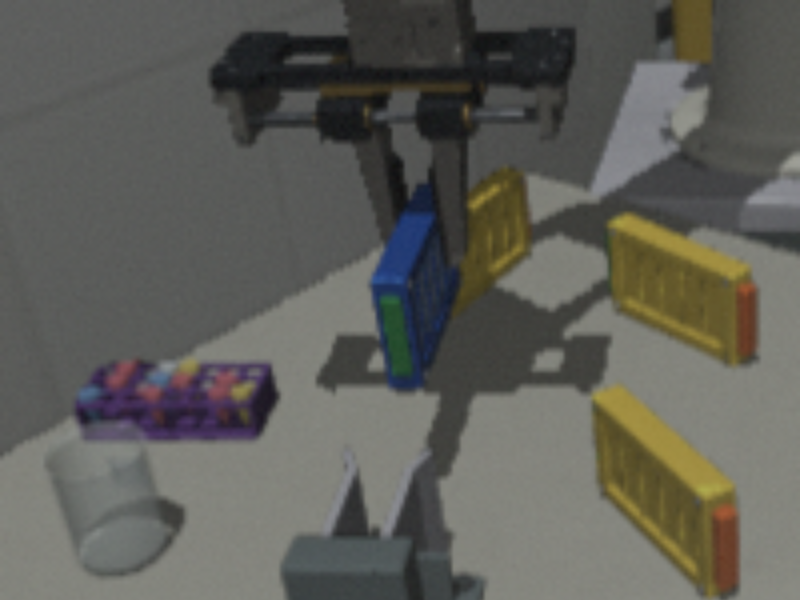

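The picture shows the green strip at (397,335) now nearly flush. It moved 6.5 mm relative to the TCP (0.0969 to 0.0904 m), so it is fully home. Next: turn, set down, regrip by the green half.

Run:
```python
from h import *
R2=R(YP+np.pi)
ctrl.move_linear(pp(-.195,.135),rate=.12)
print(kinematics.solve_ik(pp(-.121,.135),R2).round(2))
ctrl.movep(pp(-.121,.135),R2); st("turned")
print(ctrl.move_linear(pp(-.121,.0325),rate=.08,contact_N=5)); st("down")
hand.set_gripper(.55); st("rel")
ctrl.move_linear(pp(-.183,.036),rate=.08); st("back")
im,o=incas(); save("turn.png",cv2.resize(im[120:280,140:340],(800,640))[:600])
q=o["blue"]; q=q[q[:,2]>.064]
print(cv2.minAreaRect((q[:,:2]*1000).astype(np.float32)))
```

```text
[-0.55  0.21  1.7  -0.    1.23 -2.17]
turned t 16.96 tcp [ 0.5355 -0.1884  0.1349] F [-0.5 -0.8 -1.9] M [ 0.   -0.03  0.01] grip 0.217 ff 45.0
True
down t 18.11 tcp [ 0.535  -0.1881  0.0356] F [-0.3  1.3  3.4] M [ 0.03 -0.05 -0.02] grip 0.214 ff 45.0
rel t 18.73 tcp [ 0.5336 -0.1872  0.034 ] F [-0.4  0.5 -0.1] M [-0.01  0.08 -0.03] grip 0.55 ff 0.0
back t 19.62 tcp [ 0.4741 -0.1916  0.0362] F [ 0.8  0.3 -0.9] M [-0.02 -0.03  0.03] grip 0.55 ff 0.0
scene blue 287 s,v,z p3/50/97 [[-0.1979, -0.0093, 0.011], [-0.1408, 0.002, 0.0691], [-0.092, 0.0088, 0.0709]]
scene orange 39 s,v,z p3/50/97 [[-0.0901, -0.0057, 0.0427], [-0.0852, -0.0006, 0.0554], [-0.0827, 0.0047, 0.0606]]
scene green 46 s,v,z p3/50/97 [[-0.2996, -0.0412, 0.0179], [-0.2971, -0.0367, 0.0376], [-0.2935, -0.0328, 0.0551]]
((-146.43470764160156, -0.7903432846069336), (19.667570114135742, 110.93268585205078), 89.61965942382812)
```

View pics/turn.png

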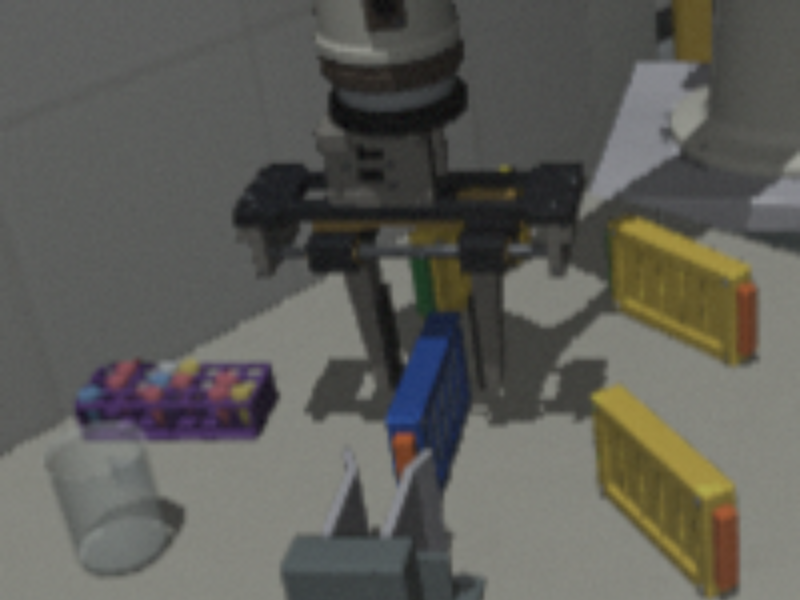

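The cassette stands upright, in line with the guide, with the orange strip at (404,455) facing the press. Next: grip the green half and push.

Run:
```python
from h import *
f=lambda:(np.array(ctrl.get_state()["tcp_pos"])[:2]-STOP)@UP
hand.set_gripper(0,45); st("grip")
z=.0362
print(ctrl.move_linear(pp(-.110,z),rate=.06,contact_N=15),f()); st("in")
print(ctrl.move_linear(pp(-.079,z),rate=.02,contact_N=28),f()); st("push")
print(ctrl.move_linear(pp(-.079,z),rate=.02,contact_N=35),f()); st("push2")
incas()
```

```text
grip t 20.24 tcp [ 0.4738 -0.1914  0.036 ] F [ 1.1 -0.3 -0.4] M [ 0.07 -0.09 -0.05] grip 0.209 ff 45.0
False -0.11032779811275344
in t 21.61 tcp [ 0.5463 -0.1879  0.0361] F [-0.7 -0.2 -2.5] M [0.02 0.06 0.04] grip 0.216 ff 45.0
True -0.09061652067063893
push t 22.73 tcp [ 0.5659 -0.1869  0.036 ] F [-2.4  0.6  5.6] M [-0.    0.04 -0.05] grip 0.214 ff 45.0
True -0.09001957775108854
push2 t 23.25 tcp [ 0.5665 -0.1869  0.0358] F [-2.3 -0.1  5.7] M [-0.04  0.07 -0.04] grip 0.216 ff 45.0
scene blue 275 s,v,z p3/50/97 [[-0.1001, -0.0106, 0.0677], [-0.0437, -0.0021, 0.0695], [-0.0007, 0.0077, 0.0711]]
scene orange 4 s,v,z p3/50/97 [[-0.0944, -0.024, 0.1491], [-0.0657, 0.002, 0.1514], [-0.0618, 0.0356, 0.1557]]
```

Both ends seated at the same position (blue front edge at s of about -1 mm each time). Release, retreat and check.

Run:
```python
from h import *
hand.set_gripper(.6); st("rel")
ctrl.move_linear(pp(-.092,.16),rate=.12); ctrl.movep([.42,.0,.25],R(YP+np.pi)); st("clear")
im,o=incas(); b=o["blue"]; b=b[b[:,2]>.062]; print(cv2.minAreaRect((b[:,:2]*1000).astype(np.float32)))
im2,o2=incas("top"); save("end.png",np.hstack([cv2.resize(im[130:290,170:330],(400,400)),cv2.resize(im2[80:240,300:460],(400,400))]))
```

```text
rel t 23.98 tcp [ 0.5653 -0.1863  0.0344] F [-0.5  0.5  0.7] M [-0.01 -0.01  0.01] grip 0.601 ff 0.0
clear t 26.17 tcp [ 0.4203 -0.0005  0.2497] F [ 0.6 -0.1  0.5] M [ 0.04 -0.    0.03] grip 0.597 ff 0.0
scene blue 291 s,v,z p3/50/97 [[-0.1072, -0.0089, 0.0676], [-0.0502, -0.0005, 0.0695], [-0.0017, 0.0079, 0.071]]
scene green 52 s,v,z p3/50/97 [[-0.2996, -0.0422, 0.016], [-0.2965, -0.037, 0.0388], [-0.2944, -0.0331, 0.0596]]
((-55.53240966796875, -0.6269588470458984), (18.839336395263672, 111.70556640625), 89.61848449707031)
top blue 475 s,v,z p3/50/97 [[-0.1165, -0.0084, 0.0105], [-0.0655, 0.0031, 0.0692], [-0.0049, 0.01, 0.0721]]
top green 16 s,v,z p3/50/97 [[-0.3, -0.0326, 0.0217], [-0.1202, 0.0033, 0.0442], [-0.119, 0.0064, 0.0587]]
```

View pics/end.png

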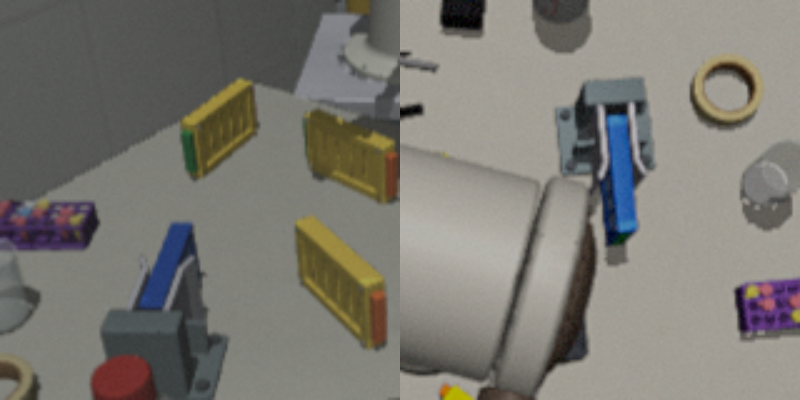

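The picture shows the blue cassette upright against the stop (right half, (617,170)). The green outer strip is at s = -0.119 to -0.120 m, as it should be when both strips are home.

```bash
python3 -c "
from h import *
ctrl.hold(.5); print(job.close_job())"
```

```text
the job is handed in; nothing more can be done
None
```

I handed the job in at about 27 s of the 67 s allowed: the blue cassette stands in the press with both strips measured home, green first and then orange, and I left the grey cassette in the rack and the yellow look-alikes alone.

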